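Load the board carrier on the test stand and switch the stand on

ROBOT

A 7-joint arm with a two-finger parallel gripper is mounted at the origin on a cart in front of the work surface, level with it; the furniture and walls round the work are solid. World frame = base frame: x ahead of the robot, y to its left, z up, the work surface at z = 0. Lengths are in m, angles in rad, forces in N, time in s.
With the tool pointing down it reaches from about 0.425 to 0.875 m from the base axis. Payload 4.7 kg.
Tool frame: the origin (TCP) lies between the finger pads; the fingertips stand 22 mm ahead of it and the grasp point (between the pads) lies 3 mm ahead of it; z points along the fingers, y is the line along which they close (so a half turn about z gives the same grasp; the last joint's range is limited). The gripper opens to 87 mm and grips with 3 to 60 N. Pads are 19 mm wide; open, the fingers measure 117 mm over their backs; the gripper's body (75 mm by 190 mm) begins 51 mm behind the grasp point.
Start: joints at [1.124, 0.321, -0.07, 1.45, 0.023, 1.371, -0.057], TCP at [0.289, -0.582, 0.245] pointing down, gripper open.
Joint ranges: [-2.86, 2.86], [-0.3, 2.09], [-1.38, 1.24], [0.06, 2.45], [-1.56, 4.7], [0.09, 2.05], [-2.69, 2.69]. Speed limits (rad/s): [2.57, 2.57, 3.14, 3.14, 3.14, 3.14, 3.14].

INTERFACE

Orientations are given as a rotation vector (axis times angle).
In Python, from bench import ctrl gives the robot as it stands. The module is installed in compiled form; this text tells all that it offers.
- The arm moves only by the tool send_rows, never from a script. Its argument "motion" is a list of rows, each an object with "claw": the opening, from -1 (shut) to 1 (fully open); "slide": the shift along the tool's x, y, z in mm, a list of three; "delta_rot": the turn, a rotation vector about the tool's x, y, z in rad, a list of three. In form: [{"claw": claw, "slide": [x, y, z], "delta_rot": [ax, ay, az]}, ...]. A call has 1 to 5 rows; each row is the pose to reach, as a shift and turn from the pose commanded when the call began, along the tool's axes at that moment; what a row does not reach only later rows make up. A row lasts 1/10 s, in which the tool goes at most 50 mm and 8.59 degrees, less where a joint would pass 70% of its speed; a pose out of reach is approached as far as the arm can. A call with a gripper value outside its range is refused whole. The fingers move at their own pace and stop on an object; "grip_force" is the grip in N (left out, the last holds). Time passes only in rows, so rows that repeat a pose let the fingers close. It gives the time, the measured TCP pose, the force, the opening and the grip force at its end, in the units of the state.
- ctrl.get_state(): the state, without advancing time (a new reading comes with each control period).
- ctrl.get_image(name): name is "scene" or "top" or "wrist"; returns a dict with "color" (480x640x3 uint8, blue, green, red), "fx", "fy", "cx", "cy" (pixels), "k1" (the pictures are not rectified: a ray, as slopes to the right and down, at radius r is drawn at 1 + k1 r^2 times it, then the intrinsics apply), "pose" (4x4, takes a point from camera to world coordinates). Camera axes: x right, y down, z forward; pixel columns grow to the right and rows downward; lengths in m; the calibration is good to about 2 mm. A picture is of the moment at which its call begins. There is no depth.
- ctrl.close_job(): hands the job in; it is judged then, once.
The state is a dict: "time": time; "joint_positions": joint angles; "qd": joint speeds; "joint_torque": joint torques, N m; "position": TCP position; "tool_rot": TCP orientation; "ft_force": force on the tool from outside, world axes, zero at the start; "torque": the same for the moment, N m; "grip_width": opening from 0.0 (shut) to 1.0 (fully open); "grip_force": force on a finger pad.
Only numpy, scipy, OpenCV 4.12 (cv2) and the standard library are available. Lean on these libraries where they do the work, as an engineer would, in place of code of your own. Each camera call takes 0.05 s, during which the arm holds its last target. There are 200 camera calls.

TASK

Put the board carrier (flat aluminium plate with a green board and a blue bar handle) on the test stand so that both of its holes drop over the stand's two pins and it lies flat on the deck; either way round will do. Then flip the red toggle switch under the clear hood from the red mark (left) over to the green mark (right). Let go of everything, and leave the other things on the desk where they are.

Things in the scene. Friction and masses are not known exactly. Their poses are not given: they have to be found in the camera images.
- test_stand: Fixed test stand, 250 long (its x) x 160 wide (its y) x 164 high; x points away from the robot, z up, origin under its centre. Front, x -125 to 5: grey deck, top at z 20, with two upright pins. Rear, x 5 to 125: dark console, front edge 35 high, its face slopes up away from the robot at 30 deg to z 89 at x 99, level behind. A clear hood stands over the switch.
- hood_lip (a point): Middle of the lower edge of the hood's yellow front lip (stand frame 12, 0, 158). The clear flat hood reaches from here back to x 124, y -55 to 55, top z 164, carried only at its rear: open at front and sides. It covers the bat from straight above, so reach the bat from the front below the lip, tool tilted about 35 to 45 deg from vertical, its back leaning to the stand's -x.
- seat (a point): Point on the deck's top midway between the two pins (stand frame -62, 0, 20); axes as the stand's.
- pin_left (a point): Tip of the pin at the stand's +y. Pins: diameter 10, 30 high above the deck, the top 12 tapering to a 3 mm wide nose; 104 apart along the stand's y.
- pin_right (a point): Tip of the pin at the stand's -y.
- switch_base (a point): Pivot of the toggle bat, at the centre of the sloping face (stand frame 52, 0, 62); axes as the stand's. A steel bushing of radius 16, 10 high, surrounds it.
- toggle (a joint): Angle of the red toggle bat: 0 off, leaning left (stand's +y, red mark), to 0.70 rad on, leaning right (stand's -y, green mark). At 0.35 it stands square to the sloping face. Over-centre: it pushes back before the centre and drops over to the other side beyond it; 1 to 2 N sideways near its end moves it.
- toggle_tip (a point): Near the end of the bat, 70 from its pivot along its axis (the rounded end reaches 77). The bat is round, diameter 9 at the root, 15 near the end. It swings sideways only (stand's y), +-24 at this point, in the plane that stands square to the 30 deg face.
- carrier: Loose carrier, 0.2 to 0.45 kg, flat at the start: plate 90 (its x) x 140 (its y) x 6, origin at the centre of its underside. Two through holes, diameter 13, at x 0, y +52 and -52; a half turn makes no difference. Parts on its green board rise to z 11. Blue bar handle along its x, 72 long, 16 wide, z 26 to 46, on two posts 14 wide: grip it across (along y) from above.
- carrier_handle (a point): Middle of the carrier's bar handle (carrier frame 0, 0, 36).
- tape_black: Bystander: roll of black tape, 66 across, 19 high, origin under its centre.
- long_nose: Bystander: red-handled pliers, 161 long, lying flat, origin under the middle.
- flux_tin: Bystander: round tin, 48 across, 22 high, origin under its centre.

How it is judged:
By the outcome, as a careful person would: the job done as asked, in the order asked, and still so for the second after the job is handed in, with the robot touching nothing.
It also fails if it takes over 54 s, if anything falls off the work surface, if the arm or the gripper's body presses on something with over 40 N, if the wrist force passes 120 N, or if a joint passes its speed limit or range.

## Working session

There is one attempt and no reset: what is moved stays moved. The work goes in short steps, Python scripts to look and compute and a tool call to move; the robot and the scene stay as the last step left them, time stands still between calls to the robot, and variables do not carry over. Pictures are saved under pics/ and viewed, at most 10 in all, crops included, and the job is handed in when it is done.

Besides the shell and the picture viewer there is one more tool, called after "Request:" as name(argument=value, ...), one argument or row to a line, values as JSON. send_rows: Moves the arm, as the interface text tells. Its arguments: {"type":"object","properties":{"motion":{"type":"array","items":{"type":"object","properties":{"claw":{"type":"number"},"slide":{"type":"array","items":{"type":"number"}},"delta_rot":{"type":"array","items":{"type":"number"}}}}},"grip_force":{"type":"number"}},"required":["motion"]}

```bash
mkdir -p pics
cat > h.py <<'E'
import numpy as np, cv2
from scipy.spatial.transform import Rotation as R
from bench import ctrl
def grab(n,f):
    d=ctrl.get_image(n); cv2.imwrite(f,d["color"]); 
    np.savez(f[:-4]+'.npz',**d); return d
def ray(d,u,v):
    K=np.array([[d['fx'],0,d['cx']],[0,d['fy'],d['cy']],[0,0,1]],float)
    p=np.array([(u-K[0,2])/K[0,0],(v-K[1,2])/K[1,1]]); q=p.copy()
    for _ in range(20): q=p/(1+float(d['k1'])*(q@q))
    T=np.asarray(d['pose']); r=T[:3,:3]@np.r_[q,1]; return T[:3,3],r/np.linalg.norm(r)
def plane(d,u,v,z):
    o,r=ray(d,u,v); return o+r*(z-o[2])/r[2]
def tri(*a):
    A=np.zeros((3,3));b=np.zeros(3);L=[]
    for d,u,v in a:
        o,r=ray(d,u,v);P=np.eye(3)-np.outer(r,r);A+=P;b+=P@o;L.append((o,P))
    x=np.linalg.solve(A,b); return x,[round(1000*np.linalg.norm(P@(x-o)),1) for o,P in L]
def proj(d,X):
    T=np.asarray(d['pose']);c=T[:3,:3].T@(np.asarray(X)-T[:3,3]);s=c[:2]/c[2];s=s*(1+float(d['k1'])*(s@s))
    return np.array([s[0]*d['fx']+d['cx'],s[1]*d['fy']+d['cy']])
def togo(p,Rt):
    s=ctrl.get_state();R0=R.from_rotvec(s['tool_rot'])
    return R0.inv().apply(np.asarray(p)-s['position'])*1000,(R0.inv()*Rt).as_rotvec()
E
python3 - <<'E'
from h import *
for n in ["scene","top"]:
    d=grab(n,f"pics/{n}0.png"); print(n,d['fx'],d['k1'],np.round(d['pose'],3).tolist())
s=ctrl.get_state();print({k:np.round(v,3).tolist() for k,v in s.items()})
E
```

```text
scene 460.1378243080551 -0.09483716614368036 [[-0.906, -0.193, 0.376, 0.344], [-0.422, 0.369, -0.828, 0.688], [0.021, -0.909, -0.416, 0.489], [0.0, 0.0, 0.0, 1.0]]
top 535.6436261706993 0.012333231487212321 [[0.026, -0.982, 0.187, 0.495], [-1.0, -0.025, 0.005, -0.03], [-0.0, -0.187, -0.982, 1.002], [0.0, 0.0, 0.0, 1.0]]
{'time': 0.1, 'joint_positions': [1.124, 0.322, -0.07, 1.452, 0.023, 1.371, -0.057], 'qd': [0.001, -0.002, -0.0, -0.004, 0.001, -0.0, -0.001], 'joint_torque': [-0.001, -49.257, -0.406, -31.34, -0.064, 0.039, 0.0], 'position': [0.289, -0.582, 0.244], 'tool_rot': [-3.057, -0.717, 0.001], 'ft_force': [0.597, -0.376, 0.093], 'torque': [-0.022, -0.01, 0.01], 'grip_force': 0.0, 'grip_width': 1.004}
```

View pics/scene0.png

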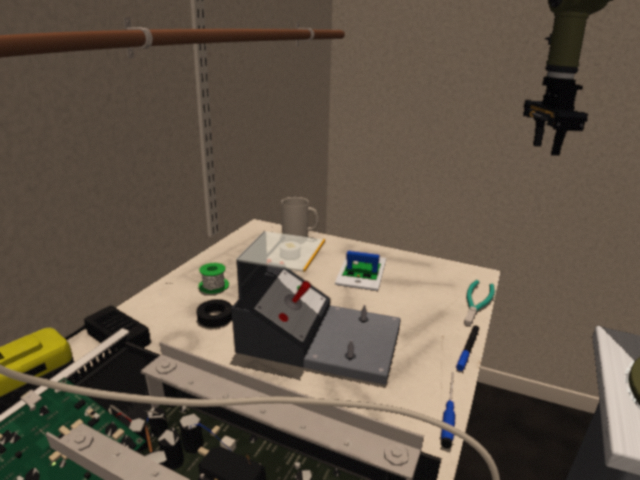

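View pics/top0.png

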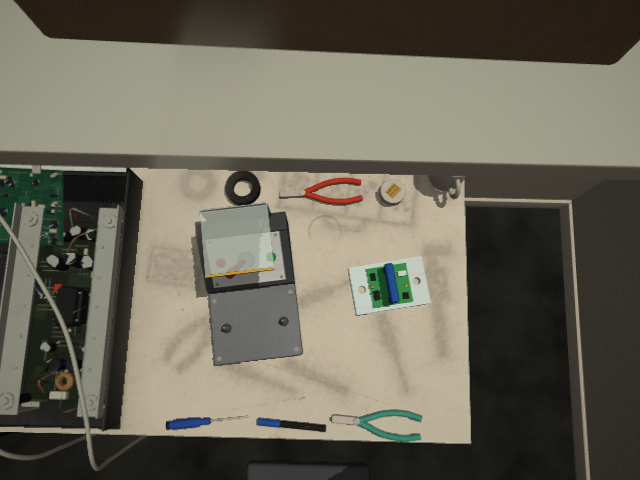

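The scene view shows the pins at about (364,313) and (351,349), the handle at (363,261) and the bat at (302,292). The top view shows pins at (226,328) and (284,321), the carrier holes at (362,289) and (418,281), and the bat under the hood at about (235,272). I'll look at an enlarged composite next.

Run:
```python
import cv2,numpy as np
t=cv2.imread('pics/top0.png');s=cv2.imread('pics/scene0.png')
a=cv2.resize(t[200:370,190:440],None,fx=3.2,fy=3.2,interpolation=cv2.INTER_CUBIC)
b=cv2.resize(s[225:390,225:415],(0,0),fx=4.2,fy=3.6,interpolation=cv2.INTER_CUBIC)
cv2.imwrite('pics/a.png',a);cv2.imwrite('pics/b.png',b);print(a.shape,b.shape)
for n,im in(('top',t),('scene',s)):
    h=cv2.cvtColor(im,cv2.COLOR_BGR2HSV)
    for c,lo,hi in(('blue',(105,120,50),(125,255,255)),('red',(0,150,70),(6,255,255)),('yel',(20,120,120),(32,255,255))):
        k,l,st,ce=cv2.connectedComponentsWithStats(cv2.inRange(h,lo,hi))
        print(n,c,[(st[i].tolist(),ce[i].round(1).tolist()) for i in range(1,k) if st[i,4]>25])
```

```text
(544, 800, 3) (594, 798, 3)
top blue [([385, 263, 14, 40, 320], [391.3, 282.8]), ([169, 418, 41, 11, 334], [187.9, 422.7]), ([258, 418, 23, 9, 152], [268.8, 422.3])]
top red [([304, 178, 59, 26, 595], [332.9, 191.1]), ([53, 284, 12, 8, 48], [56.9, 286.6])]
top yel [([386, 184, 15, 14, 115], [392.9, 190.4]), ([205, 267, 69, 11, 155], [239.1, 272.0])]
scene blue [([347, 252, 32, 20, 305], [362.7, 258.4]), ([457, 350, 12, 20, 135], [462.7, 359.6]), ([444, 401, 10, 24, 176], [449.0, 413.5]), ([442, 430, 11, 10, 76], [446.6, 434.7])]
scene red [([292, 281, 18, 21, 137], [301.1, 290.8]), ([279, 313, 9, 8, 49], [283.0, 316.9])]
scene yel [([0, 327, 69, 46, 1628], [32.7, 348.1]), ([0, 373, 7, 8, 35], [2.1, 376.8])]
```

View pics/a.png

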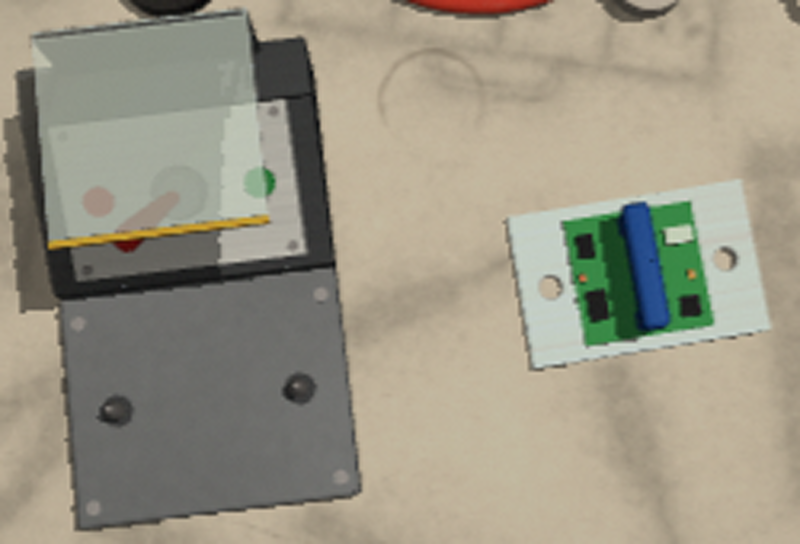

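View pics/b.png

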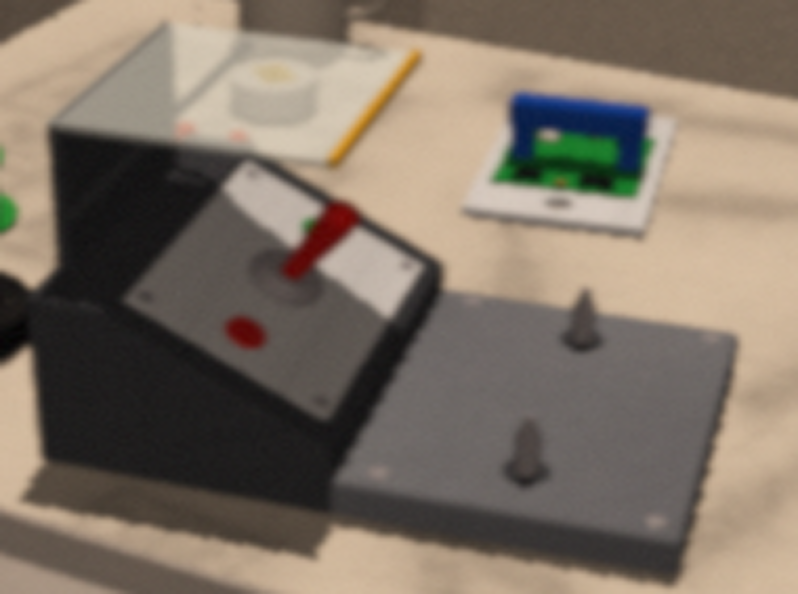

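The crops show the pin tips at about a(114,408) and a(299,386) in the top view, and b(529,420) and b(585,290) in the scene view. The holes are at a(550,287) and a(725,259). The handle bar runs from a(636,205) to a(655,325).

```bash
cat >> h.py <<'E'
def A(x,y): return 190+(x+.5)/3.2-.5, 200+(y+.5)/3.2-.5
def B(x,y): return 225+(x+.5)/4.2-.5, 225+(y+.5)/3.6-.5
E
python3 - <<'E'
from h import *
t=np.load('pics/top0.npz');s=np.load('pics/scene0.npz')
f=lambda n,a,b:print(n,*[np.round(q,4) for q in tri((t,*A(*a)),(s,*B(*b)))])
f('pinL',(114,408),(529,420)); f('pinR',(299,386),(585,290))
f('hoodR lip',(269,218),(418,53)); f('hoodL lip',(50,244),(334,162))
f('batend',(128,245),(345,213))
f('handle far top',(634,206),(518,97)); f('handle near top',(651,325),(645,107))
f('deck corner -x+y',(94,508),(655,521)); f('deck corner -x-y',(341,477),(711,338))
f('hole?',(550,287),(560,203))
for a in((550,287),(725,259)): print('hole z6',plane(t,*A(*a),.006).round(4))
for a in((505,216),(741,180),(770,328),(535,370)): print('corner z6',plane(t,*A(*a),.006).round(4))
for a in((77,530),(358,493),(335,268),(60,300)): print('deck',plane(t,*A(*a),.02).round(4))
for a in((74,323),(320,293),(341,477),(94,508)): print('screw',plane(t,*A(*a),.02).round(4))
h1=plane(t,*A(636,208),.046);h2=plane(t,*A(655,324),.046);print('handle z46',h1.round(4),h2.round(4),np.linalg.norm(h1-h2))
E
```

```text
pinL [0.532  0.1422 0.0461] [0.3 0.3]
pinR [0.5467 0.0405 0.0482] [0.6 0.6]
hoodR lip [0.6222 0.0501 0.1621] [0.1 0.1]
hoodL lip [0.6062 0.1577 0.1615] [0.5 0.5]
batend [0.6142 0.1274 0.1188] [1.5 1.5]
handle far top [ 0.6513 -0.1449  0.0456] [0.9 0.9]
handle near top [ 0.5851 -0.1536  0.0502] [0.3 0.3]
deck corner -x+y [0.4772 0.1546 0.0207] [0.2 0.2]
deck corner -x-y [0.4976 0.0168 0.0207] [0.1 0.1]
hole? [ 0.609  -0.1006  0.0067] [0.5 0.5]
hole z6 [ 0.6095 -0.1006  0.006 ]
hole z6 [ 0.6286 -0.2026  0.006 ]
corner z6 [ 0.6507 -0.0736  0.006 ]
corner z6 [ 0.6758 -0.2124  0.006 ]
corner z6 [ 0.589  -0.2284  0.006 ]
corner z6 [ 0.5612 -0.0925  0.006 ]
deck [0.4647 0.1635 0.02  ]
deck [0.4889 0.0069 0.02  ]
deck [0.6157 0.0244 0.02  ]
deck [0.5932 0.1815 0.02  ]
screw [0.5802 0.1726 0.02  ]
screw [0.601  0.0325 0.02  ]
screw [0.4975 0.0168 0.02  ]
screw [0.4769 0.1547 0.02  ]
handle z46 [ 0.6509 -0.1457  0.046 ] [ 0.5858 -0.1565  0.046 ] 0.06606319557299783
```

```bash
cat >> h.py <<'E'
def down(yaw): # tool x at yaw, z down
    c,s=np.cos(yaw),np.sin(yaw); return R.from_matrix(np.array([[c,s,0],[s,-c,0],[0,0,-1]]))
def show(p,Rt):
    a,b=togo(p,Rt); print('slide',a.round(1).tolist(),'rot',b.round(3).tolist())
E
python3 -c "
from h import *
show([.619,-.1516,.2],down(.185))"
```

```text
slide [487.1, -238.4, 43.9] rot [-0.002, 0.0, 0.276]
```

Request:
send_rows(
  motion=[
    {"claw": 1,"slide": [45,-22,4],"delta_rot": [0,0,0.05]},
    {"claw": 1,"slide": [90,-44,8],"delta_rot": [0,0,0.1]},
    {"claw": 1,"slide": [135,-66,12],"delta_rot": [0,0,0.15]},
    {"claw": 1,"slide": [180,-88,16],"delta_rot": [0,0,0.2]},
    {"claw": 1,"slide": [225,-110,20],"delta_rot": [0,0,0.276]},
  ],
)

```text
time: 0.6
position: [0.4415, -0.3828, 0.2241]
tool_rot: [-3.128, -0.285, 0.001]
ft_force: [0.7, -1.1, -0.7]
grip_width: 1.001
grip_force: 0.0
```

```bash
python3 -c "
from h import *
show([.619,-.1516,.2],down(.185))"
```

```text
slide [216.4, -195.2, 24.1] rot [-0.0, 0.0, -0.003]
```

Request:
send_rows(
  motion=[
    {"claw": 1,"slide": [36,-32,4],"delta_rot": [0,0,0]},
    {"claw": 1,"slide": [72,-65,8],"delta_rot": [0,0,0]},
    {"claw": 1,"slide": [108,-97,12],"delta_rot": [0,0,0]},
    {"claw": 1,"slide": [144,-130,16],"delta_rot": [0,0,0]},
    {"claw": 1,"slide": [180,-162,20],"delta_rot": [0,0,0]},
  ],
)

```text
time: 1.1
position: [0.5887, -0.1905, 0.2042]
tool_rot: [3.128, 0.29, -0.001]
ft_force: [0.8, -0.2, -0.1]
grip_width: 1.002
grip_force: 0.0
```

Request:
send_rows(
  motion=[
    {"claw": 1,"slide": [30,-28,4],"delta_rot": [0,0,0]},
    {"claw": 1,"slide": [36,-33,4],"delta_rot": [0,0,0]},
    {"claw": 1,"slide": [36,-33,4],"delta_rot": [0,0,0]},
    {"claw": 1,"slide": [36,-33,4],"delta_rot": [0,0,0]},
  ],
)

```text
time: 1.5
position: [0.6166, -0.1549, 0.2002]
tool_rot: [3.127, 0.287, -0.002]
ft_force: [1.1, -0.4, -0.1]
grip_width: 1.004
grip_force: 0.0
```

```bash
python3 -c "
from h import *
d=grab('wrist','pics/w1.png');print(np.round(d['pose'],3).tolist())
t=np.load('pics/top0.npz')
for X in ([.6095,-.1006,.006],[.6286,-.2026,.006],[.6184,-.1511,.046]): print(proj(d,X).round(1))
show([.619,-.1516,.2],down(.185))"
```

```text
[[0.181, -0.936, -0.301, 0.699], [-0.983, -0.172, -0.056, -0.14], [0.001, 0.306, -0.952, 0.34], [0.0, 0.0, 0.0, 1.0]]
[261.7 211.4]
[373.2 211.1]
[316.3 223.3]
slide [3.3, -3.5, 0.4] rot [0.001, 0.001, -0.003]
```

View pics/w1.png

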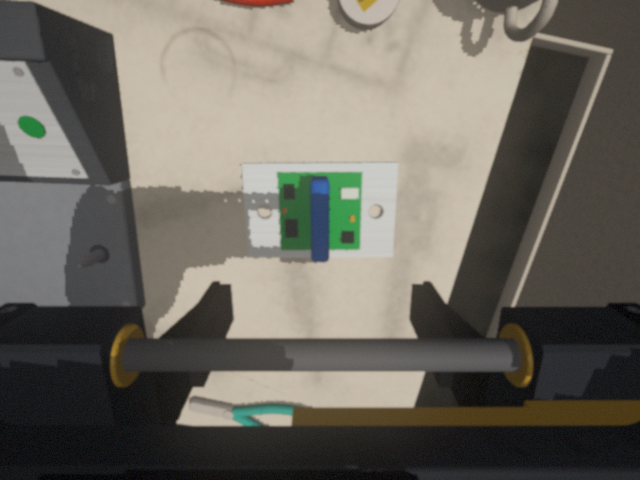

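The wrist view shows the carrier holes at about (264,212) and (376,212), and the bar at column 320, rows 178–260. The right pin tip is near (98,252).

Run:
```python
from h import *
d=np.load('pics/w1.npz');im=d['color']
g=im[195:230,245:400].min(2)
hsv=cv2.cvtColor(im,cv2.COLOR_BGR2HSV)
m=cv2.inRange(hsv,(105,120,40),(125,255,255));k,l,st,ce=cv2.connectedComponentsWithStats(m)
i=1+st[1:,4].argmax();print(st[i],ce[i])
(c,wh,a)=cv2.minAreaRect(np.argwhere(l==i)[:,::-1].astype(np.float32));print(c,wh,a)
h=[plane(d,*p,.006) for p in((264.5,212),(376,211.5))];print(np.round(h,4),np.mean(h,0),np.linalg.norm(h[0]-h[1]))
t=np.load('pics/top0.npz')
for a,b in(((550,287),(264.5,212)),((725,259),(376,211.5)),((634,204),(319,178)),((655,326),(320,261))):print(*tri((t,*A(*a)),(d,*b)))
print(plane(d,319,178,.046),plane(d,320,260,.046))
print(ctrl.get_state()['joint_positions'])
```

```text
[ 311  179   18   77 1078] [319.36641929 213.62615955]
(319.5, 217.0) (76.0, 17.0) 90.0
[[ 0.6094 -0.1032  0.006 ]
 [ 0.6287 -0.2053  0.006 ]] [ 0.61903119 -0.15425241  0.006     ] 0.10387636739600256
[ 0.60926283 -0.1018476   0.00358539] [np.float64(1.2), np.float64(1.2)]
[ 0.62869218 -0.20392519  0.00622004] [np.float64(1.3), np.float64(1.3)]
[ 0.65449897 -0.14621453  0.03712308] [np.float64(0.6), np.float64(0.6)]
[ 0.58480912 -0.15871677  0.04202731] [np.float64(1.7), np.float64(1.7)]
[ 0.65563839 -0.14657846  0.046     ] [ 0.58693463 -0.15999523  0.046     ]
[ 0.48211515  0.33539444 -0.34685196  1.53819839  0.11832755  1.2893405
 -1.26880571]
```

Request:
send_rows(
  motion=[
    {"claw": 1,"slide": [3,0,0],"delta_rot": [0,0,-0.14]},
    {"claw": 1,"slide": [3,0,0],"delta_rot": [0,0,-0.28]},
    {"claw": 1,"slide": [3,0,0],"delta_rot": [0,0,-0.42]},
    {"claw": 1,"slide": [3,0,0],"delta_rot": [0,0,-0.56]},
    {"claw": 1,"slide": [3,0,0],"delta_rot": [0,0,-0.7]},
  ],
)

```text
time: 2.05
position: [0.6193, -0.1554, 0.2008]
tool_rot: [2.837, 1.347, -0.001]
ft_force: [0.4, 0.1, -0.1]
grip_width: 1.0
grip_force: 0.0
```

Request:
send_rows(
  motion=[
    {"claw": 1,"slide": [0,0,0],"delta_rot": [0,0,-0.14]},
    {"claw": 1,"slide": [0,0,0],"delta_rot": [0,0,-0.28]},
    {"claw": 1,"slide": [0,0,0],"delta_rot": [0,0,-0.42]},
    {"claw": 1,"slide": [0,0,0],"delta_rot": [0,0,-0.56]},
    {"claw": 1,"slide": [0,0,0],"delta_rot": [0,0,-0.7]},
  ],
)

```text
time: 2.55
position: [0.6193, -0.1555, 0.2008]
tool_rot: [2.203, 2.238, -0.002]
ft_force: [0.2, -0.5, -0.1]
grip_width: 0.998
grip_force: 0.0
```

Request:
send_rows(
  motion=[
    {"claw": 1,"slide": [0,0,0],"delta_rot": [0,0,-0.14]},
    {"claw": 1,"slide": [0,0,0],"delta_rot": [0,0,-0.28]},
    {"claw": 1,"slide": [0,0,0],"delta_rot": [0,0,-0.42]},
    {"claw": 1,"slide": [0,0,0],"delta_rot": [0,0,-0.56]},
    {"claw": 1,"slide": [0,0,0],"delta_rot": [0,0,-0.7]},
  ],
)

```text
time: 3.05
position: [0.6193, -0.1556, 0.2007]
tool_rot: [1.302, 2.859, -0.003]
ft_force: [0.5, 0.3, -0.2]
grip_width: 0.997
grip_force: 0.0
```

Request:
send_rows(
  motion=[
    {"claw": 1,"slide": [0,0,0],"delta_rot": [0,0,-0.14]},
    {"claw": 1,"slide": [0,0,0],"delta_rot": [0,0,-0.28]},
    {"claw": 1,"slide": [0,0,0],"delta_rot": [0,0,-0.42]},
    {"claw": 1,"slide": [0,0,0],"delta_rot": [0,0,-0.56]},
    {"claw": 1,"slide": [0,0,0],"delta_rot": [0,0,-0.7]},
  ],
)

```text
time: 3.55
position: [0.6193, -0.1555, 0.2007]
tool_rot: [-0.243, -3.132, 0.003]
ft_force: [-1.2, -0.0, 0.5]
grip_width: 1.002
grip_force: 0.0
```

Request:
send_rows(
  motion=[
    {"claw": 1,"slide": [0,0,0],"delta_rot": [0,0,-0.14]},
    {"claw": 1,"slide": [0,0,0],"delta_rot": [0,0,-0.28]},
    {"claw": 1,"slide": [0,0,0],"delta_rot": [0,0,-0.34]},
    {"claw": 1,"slide": [0,0,0],"delta_rot": [0,0,-0.34]},
  ],
)

```text
time: 3.95
position: [0.6194, -0.1554, 0.2005]
tool_rot: [0.282, -3.128, 0.002]
ft_force: [0.1, 0.0, 0.7]
grip_width: 1.0
grip_force: 0.0
```

Run:
```python
from h import *
d=grab('wrist','pics/w2.png')
im=d['color'];hsv=cv2.cvtColor(im,cv2.COLOR_BGR2HSV)
m=cv2.inRange(hsv,(105,120,40),(125,255,255));k,l,st,ce=cv2.connectedComponentsWithStats(m)
i=1+st[1:,4].argmax();x,y,w,h,_=st[i];print(st[i],ce[i])
rows=[np.where(l[r]==i)[0].mean() for r in (y+4,y+h-5)]
print(plane(d,rows[0],y,.046),plane(d,rows[1],y+h-6,.046))
print(ctrl.get_state()['joint_positions'].round(3))
show([.619,-.153,.036],down(.187+np.pi))
```

```text
[316 185  17  59 741] [324.29419703 211.80836707]
[ 0.58434802 -0.16003499  0.046     ] [ 0.62805005 -0.15060759  0.046     ]
[ 0.844  0.444 -0.845  1.517  0.338  1.333  1.716]
slide [0.1, 2.2, 164.6] rot [-0.001, -0.001, -0.008]
```

View pics/w2.png

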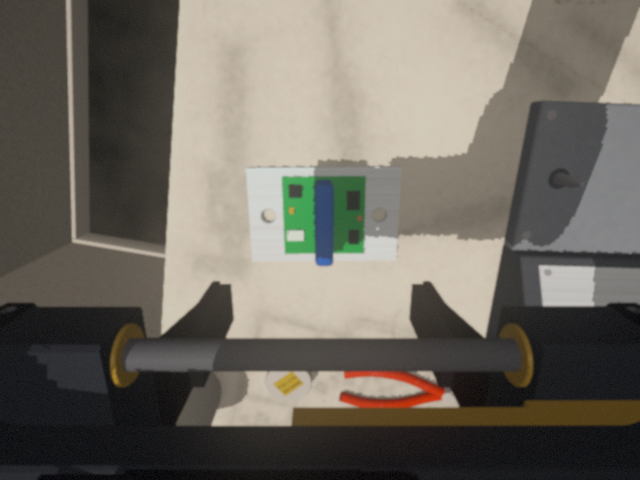

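The flipped wrist view shows the bar at column 324, rows 185–265, with the holes at (268,215) and (379,215). The wrist is aligned, so I'll descend and grip.

Request:
send_rows(
  motion=[
    {"claw": 1,"slide": [0,2,45],"delta_rot": [0,0,-0.008]},
    {"claw": 1,"slide": [0,2,90],"delta_rot": [0,0,-0.008]},
    {"claw": 0.5,"slide": [0,2,125],"delta_rot": [0,0,-0.008]},
    {"claw": 0.3,"slide": [0,2,150],"delta_rot": [0,0,-0.008]},
    {"claw": 0.2,"slide": [0,2,160],"delta_rot": [0,0,-0.008]},
  ],
  grip_force=30,
)

```text
time: 4.5
position: [0.6175, -0.1517, 0.0376]
tool_rot: [0.295, -3.123, -0.001]
ft_force: [-0.3, 0.7, -0.2]
grip_width: 0.81
grip_force: 0.0
```

Request:
send_rows(
  motion=[
    {"claw": 0.0,"slide": [0,0,0],"delta_rot": [0,0,0]},
    {"claw": -1,"slide": [0,0,0],"delta_rot": [0,0,0]},
    {"claw": -1,"slide": [0,0,0],"delta_rot": [0,0,0]},
    {"claw": -1,"slide": [0,0,0],"delta_rot": [0,0,0]},
    {"claw": -1,"slide": [0,0,0],"delta_rot": [0,0,0]},
  ],
  grip_force=30,
)

```text
time: 5.0
position: [0.6205, -0.1509, 0.0417]
tool_rot: [-0.3, 3.126, -0.001]
ft_force: [-0.3, -0.2, 0.5]
grip_width: 0.357
grip_force: 0.0
```

Request:
send_rows(
  motion=[
    {"claw": -1,"slide": [0,0,0],"delta_rot": [0,0,0]},
    {"claw": -1,"slide": [0,0,0],"delta_rot": [0,0,0]},
    {"claw": -1,"slide": [0,0,0],"delta_rot": [0,0,0]},
  ],
  grip_force=40,
)

```text
time: 5.3
position: [0.6202, -0.1514, 0.041]
tool_rot: [-0.299, 3.127, -0.002]
ft_force: [0.4, -2.0, 1.6]
grip_width: 0.179
grip_force: 40.0
```

Request:
send_rows(
  motion=[
    {"claw": -1,"slide": [0,0,-15],"delta_rot": [0,0,0]},
    {"claw": -1,"slide": [0,0,-40],"delta_rot": [0,0,0]},
    {"claw": -1,"slide": [0,0,-70],"delta_rot": [0,0,0]},
    {"claw": -1,"slide": [0,0,-95],"delta_rot": [0,0,0]},
    {"claw": -1,"slide": [0,0,-100],"delta_rot": [0,0,0]},
  ],
)

```text
time: 5.8
position: [0.6218, -0.1502, 0.1445]
tool_rot: [-0.3, 3.122, -0.002]
ft_force: [0.6, 0.4, -1.8]
grip_width: 0.18
grip_force: 40.0
```

```bash
python3 -c "
from h import *
s=ctrl.get_state();print(s['ft_force'],s['joint_positions'].round(2),s['grip_width'])
show([.538,.09,.14],down(.147+np.pi))"
```

```text
[ 0.59732334  0.38365347 -1.80895954] [ 0.83  0.49 -0.83  1.58  0.38  1.23  1.69] 0.18018807096836825
slide [36.5, 251.8, 3.8] rot [-0.002, 0.005, 0.045]
```

Request:
send_rows(
  motion=[
    {"claw": -1,"slide": [6,30,0],"delta_rot": [0,0,0.01]},
    {"claw": -1,"slide": [12,70,0],"delta_rot": [0,0,0.02]},
    {"claw": -1,"slide": [18,115,0],"delta_rot": [0,0,0.03]},
    {"claw": -1,"slide": [24,155,0],"delta_rot": [0,0,0.04]},
    {"claw": -1,"slide": [30,195,0],"delta_rot": [0,0,0.045]},
  ],
)

```text
time: 6.3
position: [0.5517, 0.0367, 0.1397]
tool_rot: [0.229, -3.131, -0.0]
ft_force: [0.7, 0.9, -2.2]
grip_width: 0.177
grip_force: 40.0
```

Request:
send_rows(
  motion=[
    {"claw": -1,"slide": [3,30,0],"delta_rot": [0,0,0]},
    {"claw": -1,"slide": [6,50,0],"delta_rot": [0,0,0]},
    {"claw": -1,"slide": [7,56,0],"delta_rot": [0,0,0]},
    {"claw": -1,"slide": [7,56,0],"delta_rot": [0,0,0]},
    {"claw": -1,"slide": [7,56,0],"delta_rot": [0,0,0]},
  ],
)

```text
time: 6.8
position: [0.5386, 0.0876, 0.1402]
tool_rot: [0.227, -3.133, 0.001]
ft_force: [0.4, -0.1, -2.5]
grip_width: 0.177
grip_force: 40.0
```

Run:
```python
from h import *
grab('wrist','pics/w3.png')
print(ctrl.get_state()['joint_positions'].round(3))
show([.538,.09,.14],down(.147+np.pi))
```

```text
[ 0.622  0.311 -0.957  1.814  0.277  1.16   1.29 ]
slide [0.3, 2.7, 0.2] rot [-0.001, -0.001, -0.003]
```

View pics/w3.png

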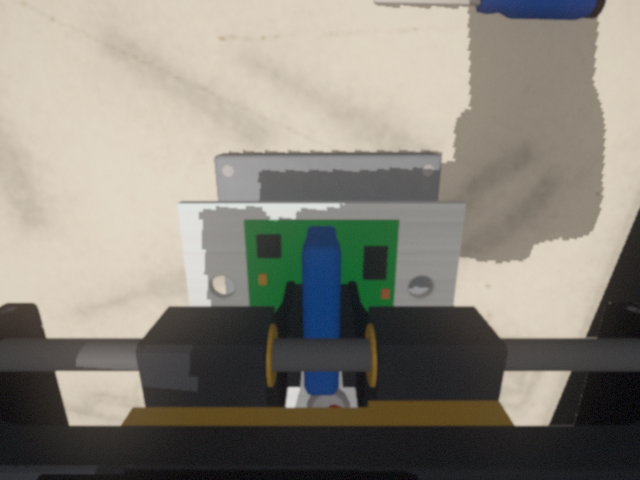

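The view shows the carrier held level, with holes at (222,286) and (421,286). The front deck screws show at (228,171) and (429,171). I'll compare the holes with the screws in this same camera.

```bash
cat > m.py <<'E'
from h import *
t0=np.load('pics/top0.npz');w=np.load('pics/w3.npz');p=ctrl.get_state()['position']
g=cv2.cvtColor(w['color'],cv2.COLOR_BGR2GRAY)
def dark(u,v,r,sgn):
    q=g[v-r:v+r+1,u-r:u+r+1].astype(float)*sgn; q=np.clip(q-np.median(q)-6,0,None);Y,X=np.mgrid[v-r:v+r+1,u-r:u+r+1]
    return (q*X).sum()/q.sum(),(q*Y).sum()/q.sum()
sc=[dark(228,171,7,1),dark(429,171,7,1)];print('screw px',np.round(sc,1))
S=np.array([plane(w,*c,.02) for c in sc]);H=np.array([plane(w,*c,.1405-.041+.006) for c in((222.5,286),(420.5,286))])
ang=lambda v:np.arctan2(-v[0],v[1])
print('screws',S.round(4).tolist(),'mid',S.mean(0).round(4),np.linalg.norm(S[0]-S[1]),ang(S[1]-S[0]) if S[1,1]>S[0,1] else ang(S[0]-S[1]))
print('holes',H.round(4).tolist(),'mid',H.mean(0).round(4),np.linalg.norm(H[0]-H[1]),ang(H[1]-H[0]) if H[1,1]>H[0,1] else ang(H[0]-H[1]))
for z in(.05,.047):
  P=np.array([plane(t0,*A(*a),z) for a in((114,408),(299,386))]);print('pins top',z,P.round(4).tolist(),P.mean(0).round(4),ang(P[0]-P[1]))
T=np.array([plane(t0,*A(*a),.02) for a in((94,508),(341,477))]);print('top screws mid',T.mean(0))
E
python3 m.py
```

```text
screw px [[227.1 170.5]
 [429.  166.3]]
screws [[0.4973, 0.0145, 0.02], [0.4742, 0.1539, 0.02]] mid [0.4858 0.0842 0.02  ] 0.14131712566093005 0.16447142655872574
holes [[0.5433, 0.0359, 0.1055], [0.5285, 0.1379, 0.1055]] mid [0.5359 0.0869 0.1055] 0.10302478643944118 0.14390192322903614
pins top 0.05 [[0.5315, 0.1415, 0.05], [0.5461, 0.0403, 0.05]] [0.5388 0.0909 0.05  ] 0.14319072202941047
pins top 0.047 [[0.5316, 0.142, 0.047], [0.5463, 0.0405, 0.047]] [0.539  0.0912 0.047 ] 0.1431907220294107
top screws mid [0.48722196 0.08575599 0.02      ]
```

Run:
```python
from h import *
t=grab('top','pics/t4.png');s=grab('scene','pics/s4.png')
for X in([0.5433,0.0359,.1055],[0.5285,0.1379,.1055]):print(proj(t,X),proj(s,X))
a=cv2.resize(t['color'][280:380,190:310],None,fx=5,fy=5,interpolation=cv2.INTER_CUBIC)
b=cv2.resize(s['color'][260:380,320:420],None,fx=2*2.08,fy=2*2.08,interpolation=cv2.INTER_CUBIC)
b=cv2.resize(b,(200*2,500))[:, :]
print(a.shape,b.shape)
cv2.imwrite('pics/c4.png',a)
```

```text
[283.27113556 320.19776853] [369.29506463 275.77281795]
[221.38311018 327.61474747] [356.11029257 308.27845644]
(500, 600, 3) (500, 400, 3)
```

View pics/c4.png

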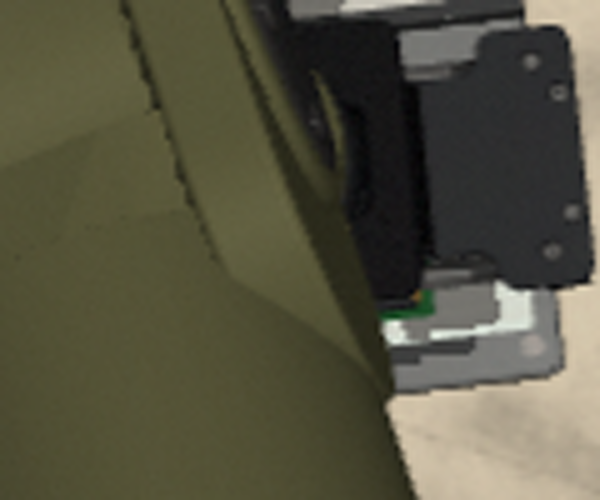

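The arm hides the carrier from the top camera; only the deck's right front screw shows, at about (532,345) in the crop. So I rely on the wrist measurement, apply the shift and lower to just above the pins.

Request:
send_rows(
  motion=[
    {"claw": -1,"slide": [-1,2,15],"delta_rot": [0,0,0]},
    {"claw": -1,"slide": [-2,3.3,30],"delta_rot": [0,0,0]},
    {"claw": -1,"slide": [-2,3.3,42],"delta_rot": [0,0,0]},
    {"claw": -1,"slide": [-2,3.3,46],"delta_rot": [0,0,0]},
    {"claw": -1,"slide": [-2,3.3,46],"delta_rot": [0,0,0]},
  ],
)

```text
time: 7.45
position: [0.539, 0.093, 0.0933]
tool_rot: [0.23, -3.131, -0.001]
ft_force: [0.1, 0.3, -1.9]
grip_width: 0.18
grip_force: 40.0
```

Run:
```python
from h import *
d=grab('wrist','pics/w5.png');st=ctrl.get_state();p=st['position'];print(p,st['tool_rot'],st['ft_force'])
zt=p[2]-.041+.006
H=[]
g=cv2.cvtColor(d['color'],cv2.COLOR_BGR2GRAY)
w=np.load('pics/w3.npz')
g3=cv2.cvtColor(w['color'],cv2.COLOR_BGR2GRAY)
S0=[[.4973,.0145,.02],[.4742,.1539,.02]]
out=[]
for u,v in((228,171),(429,171)):
    u2,v2=proj(d,plane(w,u,v,.02)).round().astype(int)
    tm=g3[v-7:v+8,u-9:u+10]; r=cv2.matchTemplate(g[v2-20:v2+21,u2-22:u2+23],tm,cv2.TM_CCOEFF_NORMED);_,s,_,l=cv2.minMaxLoc(r)
    print('screw pred',u2,v2,'found',u2-22+l[0]+9,v2-20+l[1]+7,round(s,2)); out.append(plane(d,u2-22+l[0]+9,v2-20+l[1]+7,.02))
print(np.round(out,4).tolist(),np.mean(out,0))
print('seat w3', )
c=np.hstack([cv2.resize(d['color'][130:310,170:470],None,fx=2.6,fy=2.6,interpolation=cv2.INTER_CUBIC)]);cv2.imwrite('pics/c5.png',c);print(c.shape)
```

```text
[0.53960377 0.09310581 0.09416992] [ 2.29953606e-01 -3.13229025e+00 -4.82593668e-04] [-0.55990427  0.71751721 -2.07059123]
screw pred 199 180 found 199 180 0.91
screw pred 443 180 found 439 185 0.94
[[0.4979, 0.0148, 0.02], [0.4806, 0.1532, 0.02]] [0.48925457 0.08404545 0.02      ]
seat w3
(468, 780, 3)
```

View pics/c5.png

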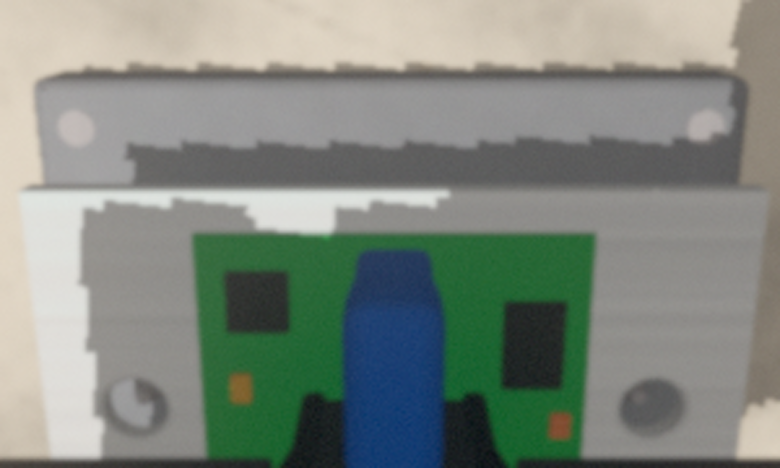

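The crop shows screws at (76,128) and (706,126) and holes at (137,406) and (652,406). The pins can be seen inside both holes, so they are close to centred.

Run:
```python
from h import *
d=np.load('pics/w5.npz')
C=lambda x,y:(170+(x+.5)/2.6-.5,130+(y+.5)/2.6-.5)
S=np.array([plane(d,*C(*c),.02) for c in((76,128),(706,126))]);H=np.array([plane(d,*C(*c),.0592) for c in((137,406),(652,406))])
ys=(S[1]-S[0])/np.linalg.norm(S[1]-S[0]);xs=np.array([ys[1],-ys[0],0])
hd=H[1]-H[0]
print(S.round(4).tolist(),H.round(4).tolist(),'yaws',np.arctan2(-ys[0],ys[1]),np.arctan2(-hd[0],hd[1]),np.linalg.norm(S[1]-S[0]),np.linalg.norm(hd))
r=H.mean(0)-S.mean(0);print('holes rel screws, stand x,y',r@xs,r@ys)
for k,s in((-1,0),(1,1)):
    X=S.mean(0)+.050*xs+k*.052*ys
    for z in(.05,.02): X[2]=z;q=proj(d,X);print('pin px crop',z,((q-[170,130]+.5)*2.6-.5).round(0))
```

```text
[[0.4973, 0.0148, 0.02], [0.4765, 0.1536, 0.02]] [[0.5434, 0.0413, 0.0592], [0.5285, 0.143, 0.0592]] yaws 0.14877036875720678 0.1453685147652648 0.14034810887945984 0.10274776853689908
holes rel screws, stand x,y 0.04971672922449802 0.0005948864731224477
pin px crop 0.05 [143. 389.]
pin px crop 0.02 [174. 338.]
pin px crop 0.05 [641. 388.]
pin px crop 0.02 [610. 336.]
```

Request:
send_rows(
  motion=[
    {"claw": -1,"slide": [-0.7,-0.5,2],"delta_rot": [0,0,0.003]},
    {"claw": -1,"slide": [-0.7,-0.5,5],"delta_rot": [0,0,0.003]},
    {"claw": -1,"slide": [-0.7,-0.5,8],"delta_rot": [0,0,0.003]},
    {"claw": -1,"slide": [-0.7,-0.5,11],"delta_rot": [0,0,0.003]},
    {"claw": -1,"slide": [-0.7,-0.5,11],"delta_rot": [0,0,0.003]},
  ],
)

```text
time: 8.0
position: [0.5403, 0.0924, 0.0831]
tool_rot: [0.225, -3.133, 0.0]
ft_force: [-0.5, -0.5, -2.5]
grip_width: 0.179
grip_force: 40.0
```

Request:
send_rows(
  motion=[
    {"claw": -1,"slide": [0,0,2],"delta_rot": [0,0,0]},
    {"claw": -1,"slide": [0,0,4],"delta_rot": [0,0,0]},
    {"claw": -1,"slide": [0,0,6],"delta_rot": [0,0,0]},
    {"claw": -1,"slide": [0,0,7],"delta_rot": [0,0,0]},
    {"claw": -1,"slide": [0,0,7],"delta_rot": [0,0,0]},
  ],
)

```text
time: 8.5
position: [0.5405, 0.0925, 0.0764]
tool_rot: [0.225, -3.133, 0.0]
ft_force: [-0.4, -0.1, -2.4]
grip_width: 0.18
grip_force: 40.0
```

Request:
send_rows(
  motion=[
    {"claw": -1,"slide": [0,0,3],"delta_rot": [0,0,0]},
    {"claw": -1,"slide": [0,0,6],"delta_rot": [0,0,0]},
    {"claw": -1,"slide": [0,0,9],"delta_rot": [0,0,0]},
    {"claw": -1,"slide": [0,0,12],"delta_rot": [0,0,0]},
    {"claw": -1,"slide": [0,0,13],"delta_rot": [0,0,0]},
  ],
)

```text
time: 9.0
position: [0.5403, 0.0925, 0.0631]
tool_rot: [0.225, -3.133, 0.0]
ft_force: [0.3, -0.6, -2.5]
grip_width: 0.179
grip_force: 40.0
```

Request:
send_rows(
  motion=[
    {"claw": -1,"slide": [0,0,1],"delta_rot": [0,0,0]},
    {"claw": -1,"slide": [0,0,2],"delta_rot": [0,0,0]},
    {"claw": -1,"slide": [0,0,2],"delta_rot": [0,0,0]},
  ],
)

```text
time: 9.3
position: [0.5406, 0.0925, 0.0615]
tool_rot: [0.225, -3.133, 0.0]
ft_force: [-0.2, 0.2, -1.9]
grip_width: 0.183
grip_force: 40.0
```

Request:
send_rows(
  motion=[
    {"claw": -0.4,"slide": [0,0,0],"delta_rot": [0,0,0]},
    {"claw": -0.4,"slide": [0,0,0],"delta_rot": [0,0,0]},
    {"claw": -0.4,"slide": [0,0,0],"delta_rot": [0,0,0]},
    {"claw": -0.4,"slide": [0,0,0],"delta_rot": [0,0,0]},
    {"claw": -0.4,"slide": [0,0,0],"delta_rot": [0,0,0]},
  ],
)

```text
time: 9.8
position: [0.5407, 0.0926, 0.0618]
tool_rot: [-0.225, 3.133, -0.0]
ft_force: [-0.1, -0.5, 0.0]
grip_width: 0.299
grip_force: 0.0
```

Request:
send_rows(
  motion=[
    {"claw": -0.4,"slide": [0,0,-5],"delta_rot": [0,0,0]},
    {"claw": -0.4,"slide": [0,0,-20],"delta_rot": [0,0,0]},
    {"claw": -0.4,"slide": [0,0,-50],"delta_rot": [0,0,0]},
    {"claw": -0.4,"slide": [0,0,-95],"delta_rot": [0,0,0]},
    {"claw": -0.4,"slide": [0,0,-140],"delta_rot": [0,0,0]},
  ],
)

```text
time: 10.3
position: [0.5402, 0.0929, 0.204]
tool_rot: [0.226, -3.133, -0.0]
ft_force: [1.6, -0.1, -0.4]
grip_width: 0.302
grip_force: 0.0
```

Request:
send_rows(
  motion=[
    {"claw": -1,"slide": [40,0,0],"delta_rot": [0,0,0]},
    {"claw": -1,"slide": [80,0,0],"delta_rot": [0,0,0]},
    {"claw": -1,"slide": [80,0,0],"delta_rot": [0,0,0]},
    {"claw": -1,"slide": [80,0,0],"delta_rot": [0,0,0]},
  ],
)

```text
time: 10.7
position: [0.4615, 0.0807, 0.203]
tool_rot: [-0.224, 3.131, -0.007]
ft_force: [0.1, 0.9, 0.9]
grip_width: 0.038
grip_force: 0.0
```

Run:
```python
from h import *
d=grab('wrist','pics/w6.png');s=grab('scene','pics/s6.png');t=grab('top','pics/t6.png')
st=ctrl.get_state();print(st['position'],st['joint_positions'].round(2))
hs=cv2.cvtColor(d['color'],cv2.COLOR_BGR2HSV)
for n,im in(('w',d),('s',s),('t',t)):
    h=cv2.cvtColor(im['color'],cv2.COLOR_BGR2HSV)
    for c,lo,hi in(('blue',(105,120,40),(125,255,255)),('red',(0,150,50),(6,255,255)),('yel',(18,150,100),(32,255,255))):
        k,l,sx,ce=cv2.connectedComponentsWithStats(cv2.inRange(h,lo,hi))
        print(n,c,[(sx[i].tolist(),ce[i].round(1).tolist()) for i in range(1,k) if sx[i,4]>30])
a=cv2.resize(s['color'][235:385,225:425],(400,300),interpolation=cv2.INTER_CUBIC)
b=cv2.resize(d['color'],(400,300),interpolation=cv2.INTER_AREA)
c=cv2.resize(t['color'][240:390,170:370],(400,300),interpolation=cv2.INTER_CUBIC)
cv2.imwrite('pics/c6.png',np.vstack([np.hstack([a,b]),np.hstack([c,cv2.resize(d['color'][200:440,160:480],(400,300))])]))
```

```text
[0.46241665 0.08141256 0.20211682] [ 0.82 -0.01 -1.03  1.91 -0.01  1.24  1.51]
w blue [([292, 95, 46, 22, 603], [314.2, 105.6]), ([435, 117, 86, 18, 1328], [480.3, 125.3]), ([315, 269, 16, 70, 725], [321.4, 304.7])]
w red []
w yel [([347, 346, 3, 32, 57], [348.3, 361.7]), ([293, 349, 3, 29, 51], [293.8, 363.4])]
s blue [([337, 309, 43, 29, 608], [357.4, 320.0]), ([457, 350, 12, 20, 135], [462.7, 359.6]), ([444, 401, 10, 24, 164], [449.2, 413.1]), ([442, 431, 11, 9, 65], [446.6, 434.9])]
s red [([293, 281, 17, 21, 138], [301.0, 290.9]), ([279, 313, 9, 8, 49], [283.0, 316.9])]
s yel [([304, 240, 21, 31, 74], [313.5, 255.1]), ([0, 327, 71, 46, 2104], [34.6, 350.0]), ([0, 374, 24, 21, 254], [7.6, 383.5])]
t blue [([247, 303, 13, 39, 357], [252.2, 322.4]), ([258, 418, 23, 9, 152], [268.9, 422.3])]
t red [([304, 178, 59, 26, 593], [332.8, 191.1]), ([53, 284, 13, 8, 54], [57.2, 286.7])]
t yel [([386, 184, 15, 14, 106], [393.0, 190.2]), ([205, 268, 69, 10, 156], [238.8, 272.2])]
```

Run:
```python
from h import *
t=np.load('pics/t6.npz');s=np.load('pics/s6.npz')
seat=np.array([.538,.0915,0]);y=.146;xs=np.array([np.cos(y),np.sin(y),0]);ys=np.array([-np.sin(y),np.cos(y),0])
for zb in(.02,.026,.035,.05):
  for n,d in(('t',t),('s',s)):
    P=np.array([proj(d,seat+a*.036*xs+b*.008*ys+[0,0,zb+c]) for a in(-1,1) for b in(-1,1) for c in(.046,.026)])
    print(zb,n,P.min(0).round(1),P.max(0).round(1))
# hood lip, bat, mark geometry
o=seat+.062*xs;W=lambda a,b,c:o+a*xs+b*ys+[0,0,c]
for n,p in(('lipR',W(.012,-.055,.161)),('lipL',W(.012,.055,.161))):print(n,p.round(4),proj(t,p).round(1),proj(s,p).round(1))
for b in(.35,-.35):
  n=np.array([-.5,0,.866]);v=.07*(np.cos(b)*n+np.sin(b)*np.array([0,1,0]));e=W(.052+v[0],v[1],.062+v[2]);print('tip',v.round(4),e.round(4),proj(t,e).round(1),proj(s,e).round(1))
```

```text
0.02 t [246.2 302.5] [260.6 345.4]
0.02 s [336.1 306.5] [382.2 329.9]
0.026 t [245.7 302.2] [260.2 345.3]
0.026 s [336.3 303.4] [382.5 326.9]
0.035 t [244.9 301.7] [259.7 345.3]
0.035 s [336.5 298.8] [382.9 322.2]
0.05 t [243.7 300.9] [258.6 345.2]
0.05 s [336.8 290.9] [383.7 314.4]
lipR [0.6192 0.0479 0.161 ] [275.2 269.9] [326.2 239.8]
lipL [0.6032 0.1567 0.161 ] [205.9 278.1] [306. 270.]
tip [-0.0329  0.024   0.0569] [0.6148 0.127  0.1189] [229.6 275. ] [307.5 283.8]
tip [-0.0329 -0.024   0.0569] [0.6218 0.0796 0.1189] [258.4 271.6] [316.3 269.7]
```

The measured handle box fits the seated height, with the scene bar top at row 309 against 306.5 predicted. The bat and lip predictions also match what the cameras see. Next I work out the tilted approach.

```bash
cat >> h.py <<'E'
YS=.146;xs=np.array([np.cos(YS),np.sin(YS),0]);ys=np.array([-np.sin(YS),np.cos(YS),0]);zh=np.array([0,0,1.])
O=np.array([.538,.0915,0])+.062*xs
W=lambda a,b,c:O+(a*xs+b*ys+c*zh)/1000
def tilt(th):
    z=np.sin(th)*xs-np.cos(th)*zh; return R.from_matrix(np.c_[np.cross(ys,z),ys,z])
def st():
    s=ctrl.get_state();p=s['position']-O;M=R.from_rotvec(s['tool_rot']).as_matrix()
    print('stand tcp',(1000*np.array([p@xs,p@ys,p[2]])).round(1),'z',[round(float(M[:,2]@a),3) for a in(xs,ys,zh)],'f',s['ft_force'].round(1),'q',s['joint_positions'].round(2),'t',s['time'])
E
python3 -c "
from h import *
st();show(W(-59,60,209),tilt(.7))"
```

```text
stand tcp [-138.2    1.   202.1] z [0.001, 0.001, -1.0] f [ 0.2 -0.  -0.3] q [ 0.82 -0.01 -1.03  1.91 -0.01  1.24  1.51] t 10.85
slide [-79.1, 59.2, -6.7] rot [0.0, -0.699, -0.003]
```

Request:
send_rows(
  motion=[
    {"claw": -1,"slide": [-16,12,-1],"delta_rot": [0,-0.14,0]},
    {"claw": -1,"slide": [-32,24,-3],"delta_rot": [0,-0.28,0]},
    {"claw": -1,"slide": [-48,36,-5],"delta_rot": [0,-0.42,0]},
    {"claw": -1,"slide": [-64,48,-6],"delta_rot": [0,-0.56,0]},
    {"claw": -1,"slide": [-79,59,-7],"delta_rot": [0,-0.7,0]},
  ],
)

```text
time: 11.35
position: [0.5316, 0.1485, 0.2087]
tool_rot: [-0.173, 2.482, 0.058]
ft_force: [0.6, -2.0, 0.8]
grip_width: 0.006
grip_force: 0.0
```

```bash
python3 -c "
from h import *
st();show(W(11.9,60,124.9),tilt(.7))"
```

```text
stand tcp [-60.   57.4 208.7] z [0.609, -0.004, -0.793] f [ 0.6 -2.   0.8] q [ 0.3  -0.3  -0.63  2.25 -0.08  0.49  1.41] t 11.35
slide [-6.0, 3.1, 110.3] rot [-0.004, -0.045, -0.005]
```

Request:
send_rows(
  motion=[
    {"claw": -1,"slide": [-1,1,20],"delta_rot": [0,0,0]},
    {"claw": -1,"slide": [-2,1,40],"delta_rot": [0,0,0]},
    {"claw": -1,"slide": [-3,2,60],"delta_rot": [0,0,0]},
    {"claw": -1,"slide": [-3,2,60],"delta_rot": [0,0,0]},
  ],
)

```text
time: 11.75
position: [0.5678, 0.1573, 0.1594]
tool_rot: [-0.178, 2.491, 0.061]
ft_force: [-0.8, -0.2, -0.2]
grip_width: 0.005
grip_force: 0.0
```

```bash
python3 -c "
from h import *
st();show(W(11.9,60,124.9),tilt(.7))"
```

```text
stand tcp [-23.   60.8 159.4] z [0.601, -0.001, -0.799] f [-0.8 -0.2 -0.2] q [ 0.47 -0.11 -0.82  2.22  0.17  0.37  1.2 ] t 11.75
slide [-7.1, -0.7, 48.6] rot [-0.001, -0.055, -0.003]
```

Request:
send_rows(
  motion=[
    {"claw": -1,"slide": [-2,0,12],"delta_rot": [0,-0.01,0]},
    {"claw": -1,"slide": [-4,0,24],"delta_rot": [0,-0.03,0]},
    {"claw": -1,"slide": [-6,0,36],"delta_rot": [0,-0.045,0]},
    {"claw": -1,"slide": [-7,0,48],"delta_rot": [0,-0.05,0]},
    {"claw": -1,"slide": [-7,0,48],"delta_rot": [0,-0.05,0]},
  ],
)

```text
time: 12.25
position: [0.6024, 0.1599, 0.127]
tool_rot: [-0.172, 2.439, 0.06]
ft_force: [-0.3, -0.0, 0.0]
grip_width: 0.004
grip_force: 0.0
```

```bash
python3 -c "
from h import *
st();show(W(11.9,60,124.9),tilt(.7))
show(W(11.9,2,124.9),tilt(.7))"
```

```text
stand tcp [ 11.7  58.3 127. ] z [0.642, -0.005, -0.766] f [-0.3 -0.   0. ] q [ 0.55  0.06 -0.95  2.22  0.8   0.28  0.63] t 12.25
slide [1.2, 1.7, 1.7] rot [-0.005, -0.002, -0.003]
slide [1.0, -56.3, 2.0] rot [-0.005, -0.002, -0.003]
```

Request:
send_rows(
  motion=[
    {"claw": -1,"slide": [0,-6,1],"delta_rot": [0,0,0]},
    {"claw": -1,"slide": [1,-12,2],"delta_rot": [0,0,0]},
    {"claw": -1,"slide": [1,-18,2],"delta_rot": [0,0,0]},
    {"claw": -1,"slide": [1,-24,2],"delta_rot": [0,0,0]},
    {"claw": -1,"slide": [1,-30,2],"delta_rot": [0,0,0]},
  ],
)

```text
time: 12.75
position: [0.6074, 0.1302, 0.1272]
tool_rot: [-0.173, 2.434, 0.058]
ft_force: [-0.6, 1.0, 1.7]
grip_width: 0.003
grip_force: 0.4
```

```bash
python3 -c "
from h import *
st();show(W(11.9,2,124.9),tilt(.7))"
```

```text
stand tcp [ 12.3  28.2 127.2] z [0.646, -0.006, -0.763] f [-0.6  1.   1.7] q [ 0.63  0.05 -0.95  2.23  0.67  0.24  0.81] t 12.75
slide [1.7, -26.2, 1.7] rot [-0.006, 0.002, -0.002]
```

Request:
send_rows(
  motion=[
    {"claw": -1,"slide": [0,-6,1],"delta_rot": [0,0,0]},
    {"claw": -1,"slide": [0,-12,1],"delta_rot": [0,0,0]},
    {"claw": -1,"slide": [0,-18,1],"delta_rot": [0,0,0]},
    {"claw": -1,"slide": [0,-24,1],"delta_rot": [0,0,0]},
    {"claw": -1,"slide": [0,-27,1],"delta_rot": [0,0,0]},
  ],
)

```text
time: 13.25
position: [0.6118, 0.1025, 0.1262]
tool_rot: [-0.171, 2.435, 0.057]
ft_force: [-0.4, 1.0, -0.0]
grip_width: 0.008
grip_force: 0.0
```

```bash
python3 -c "
from h import *
st()
s=grab('scene','pics/s7.png');h=cv2.cvtColor(s['color'],cv2.COLOR_BGR2HSV)
k,l,sx,ce=cv2.connectedComponentsWithStats(cv2.inRange(h,(0,150,50),(6,255,255)));print([(sx[i].tolist(),ce[i].round(1).tolist()) for i in range(1,k) if sx[i,4]>20])"
```

```text
stand tcp [1.260e+01 1.000e-01 1.262e+02] z [0.645, -0.008, -0.764] f [-0.4  1.  -0. ] q [ 0.72  0.05 -0.97  2.23  0.52  0.21  1.01] t 13.25
[([294, 282, 15, 18, 93], [300.7, 290.5]), ([279, 313, 9, 8, 50], [283.0, 316.9])]
```

Run:
```python
from h import *
d=grab('wrist','pics/w7.png')['color'];s=np.load('pics/s7.npz');t=grab('top','pics/t7.png')['color']
a=cv2.resize(s['color'][235:335,240:374],(400,300),interpolation=cv2.INTER_CUBIC)
b=cv2.resize(d,(400,300));c=cv2.resize(t[200:320,170:330],(400,300))
e=cv2.resize(np.load('pics/s6.npz')['color'][235:335,240:374],(400,300),interpolation=cv2.INTER_CUBIC)
cv2.imwrite('pics/c7.png',np.vstack([np.hstack([a,b]),np.hstack([e,c])]))
for x in(W(26.6,0,108),):print('tip',((proj(s,x)-[240,235])*3).round())
```

```text
tip [203. 140.]
```

View pics/c7.png

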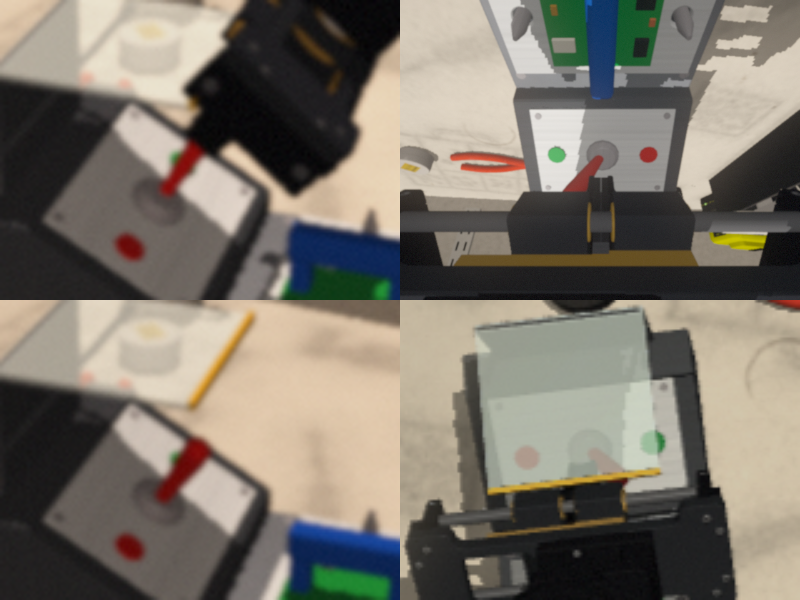

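The composite shows the bat now leaning to the green mark, in the wrist view at about (580,178) and in the top view at about (608,465). The carrier is seated with both pins through its holes. I'll back off.

Request:
send_rows(
  motion=[
    {"claw": -1,"slide": [0,5,0],"delta_rot": [0,0,0]},
    {"claw": -1,"slide": [0,8,-5],"delta_rot": [0,0,0]},
    {"claw": -1,"slide": [0,8,-25],"delta_rot": [0,0,0]},
    {"claw": -1,"slide": [0,8,-45],"delta_rot": [0,0,0]},
    {"claw": -1,"slide": [0,8,-60],"delta_rot": [0,0,0]},
  ],
)

```text
time: 13.9
position: [0.575, 0.1052, 0.1643]
tool_rot: [-0.171, 2.442, 0.053]
ft_force: [0.8, -1.0, -2.0]
grip_width: 0.001
grip_force: 0.0
```

Request:
send_rows(
  motion=[
    {"claw": -1,"slide": [0,0,-15],"delta_rot": [0,0.07,0]},
    {"claw": -1,"slide": [0,0,-30],"delta_rot": [0,0.14,0]},
    {"claw": -1,"slide": [0,0,-45],"delta_rot": [0,0.21,0]},
    {"claw": -1,"slide": [0,0,-60],"delta_rot": [0,0.3,0]},
    {"claw": -1,"slide": [0,0,-60],"delta_rot": [0,0.3,0]},
  ],
)

```text
time: 14.4
position: [0.5402, 0.1012, 0.2143]
tool_rot: [-0.191, 2.734, 0.027]
ft_force: [1.0, 0.3, 1.0]
grip_width: 0.003
grip_force: 0.0
```

Run:
```python
from h import *
st()
s=grab('scene','pics/s8.png');t=grab('top','pics/t8.png')
for n,d in(('s',s),('t',t)):
    h=cv2.cvtColor(d['color'],cv2.COLOR_BGR2HSV)
    for c,lo,hi in(('red',(0,150,50),(6,255,255)),('blue',(105,120,40),(125,255,255))):
        k,l,sx,ce=cv2.connectedComponentsWithStats(cv2.inRange(h,lo,hi));print(n,c,[(sx[i].tolist(),ce[i].round(1).tolist()) for i in range(1,k) if sx[i,4]>10])
    for b in(.35,-.35):
        for L in(.03,.07):
            v=L*1000*np.array([-.5*np.cos(b),np.sin(b),.866*np.cos(b)]);print(b,L,proj(d,W(52+v[0],v[1],62+v[2])).round(1))
```

```text
stand tcp [-58.4   9.3 214.3] z [0.391, -0.011, -0.92] f [1.  0.3 1. ] q [ 0.66 -0.17 -0.84  2.05 -0.14  0.81  1.59] t 14.4
s red [([294, 268, 24, 32, 214], [306.4, 282.3]), ([279, 313, 9, 8, 50], [283.0, 316.9])]
s blue [([337, 309, 42, 29, 602], [357.1, 320.2]), ([457, 350, 12, 20, 136], [462.7, 359.6]), ([444, 401, 10, 23, 166], [449.1, 413.0]), ([198, 424, 12, 7, 20], [203.0, 426.4]), ([442, 431, 11, 9, 65], [446.6, 434.9])]
0.35 0.03 [298.9 295. ]
0.35 0.07 [307.5 283.8]
-0.35 0.03 [302.8 288.8]
-0.35 0.07 [316.3 269.7]
t red [([304, 178, 59, 26, 592], [332.8, 191.1]), ([64, 222, 4, 5, 11], [65.4, 224.3]), ([254, 272, 7, 3, 16], [256.9, 272.9]), ([53, 284, 13, 8, 53], [57.1, 286.7])]
t blue [([249, 303, 7, 4, 23], [251.9, 304.6]), ([250, 312, 7, 5, 23], [253.1, 314.5]), ([258, 418, 23, 9, 151], [268.8, 422.3])]
0.35 0.03 [239.7 266. ]
0.35 0.07 [229.6 275. ]
-0.35 0.03 [251.6 264.6]
-0.35 0.07 [258.4 271.6]
```

```bash
python3 -c "
from bench import ctrl
print(ctrl.close_job())"
```

```text
the job is handed in; nothing more can be done
None
```

The carrier is seated flat over both pins, the toggle is flipped to the green mark, everything is released, and the job was handed in at about 14.5 s of the 54 s allowed.

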